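# Shut the loaded fruit chamber and turn on its gas

### The arm

A 6-joint arm with a two-finger parallel gripper is mounted at the origin on the work surface. World frame = base frame: x ahead of the robot, y to its left, z up, the work surface at z = 0. Lengths are in m, angles in rad, forces in N, time in s.
With the tool pointing down it reaches from about 0.3 to 0.775 m from the base axis. Payload 14.6 kg.
Tool frame: the origin (TCP) lies where the fingers leave the gripper's body, on its centre line; the fingertips stand 97 mm ahead of it and the grasp point (between the pads) lies 78 mm ahead of it (ctrl.finger_overhang is the distance from the TCP to the fingertips, in m); z points along the fingers, y is the direction in which the jaws open and shut (so a half turn about z gives the same grasp; the last joint's range is limited). The gripper opens to 94 mm and grips with 3 to 60 N. Pads are 16 mm wide; open, the fingers measure 119 mm over their backs; the gripper's body (75 mm by 177 mm) begins 78 mm behind the grasp point.
Start: joints at [1.09, 0.3, 1.521, -0, 1.321, -0.067], TCP at [0.221, 0.504, 0.303] pointing down, gripper open.
Joint ranges: [-3.03, 3.03], [-0.79, 2.21], [0.23, 2.52], [-1.04, 4.18], [0, 3.07], [-2.55, 2.55]. Speed limits (rad/s): [2.22, 2.22, 2.57, 3.14, 3.14, 3.14].

### API

Orientations are given as [roll, pitch, yaw] about the fixed x, y, z axes, in that order (R = Rz(yaw) Ry(pitch) Rx(roll)).
In Python, from station import ctrl, imaging, hand_in gives the robot as it stands.
- The arm moves only by the shell command python3 -m pendant 'ROWS' [FORCE]. ROWS is JSON, a list of rows, each a list of 7 numbers: the shift along the tool's x, y, z normalised to -1 to 1, where 1 is 120 mm, then the turn, a rotation vector about the tool's x, y, z normalised to -1 to 1, where 1 is 30 degrees, then the closure, from -1 (fully open) to 1 (shut). A call has 1 to 10 rows; each row shifts and turns the commanded pose from where the row before left it, along the tool's axes as they then stand; what a row does not reach is not made up. A row lasts 1/12 s, in which the tool goes at most 41.7 mm and 7.16 degrees, less where a joint would pass 70% of its speed; a pose out of reach is approached as far as the arm can. A call with a number of a shift or a turn outside -1 to 1 is refused whole. A call with a gripper value outside its range is refused whole. The fingers move at their own pace and stop on an object; FORCE is the grip in N (left out, the last holds). Time passes only in rows, so rows that do not move let the fingers close. It gives the time, the measured TCP pose, the force and the opening at its end, in the units of the state.
- ctrl.get_obs(): the state, without advancing time (a new reading comes with each control period).
- imaging.camera(name): name is "side" or "top"; returns a dict with "image" (480x640x3 uint8, red, green, blue), "mtx" (3x3 intrinsics, pixels), "k1" (the pictures are not rectified: a ray, as slopes to the right and down, at radius r is drawn at 1 + k1 r^2 times it, then the intrinsics apply), "rvec" (rotation vector, rad) and "tvec" (3), from world to camera coordinates, as OpenCV has them. Camera axes: x right, y down, z forward; pixel columns grow to the right and rows downward; lengths in m; the calibration is good to about 2 mm. A picture is of the moment at which its call begins. There is no depth.
- hand_in(): hands the job in, once; it reports no verdict.
The state is a dict: "time_s": time; "qpos": joint angles; "joint_vel": joint speeds; "tau": joint torques, N m; "ee_pos": TCP position; "eef_rot": TCP orientation; "force": force on the tool from outside, world axes, zero at the start; "moment": the same for the moment, N m; "grip_width": finger opening in m.
Only numpy, scipy, OpenCV 4.12 (cv2) and the standard library are available. Lean on these libraries where they do the work, as an engineer would, in place of code of your own. Each camera call takes 0.05 s, during which the arm holds its last target.

### The job

On the gas bench one of the four clear fruit chambers has just been loaded and its lid still stands open: swing that lid fully shut, and only then turn on its gas by swinging the lever of the valve directly in front of that chamber a full quarter turn, to its stop, so that it lies in line with its pipe and points towards the robot. Do not touch the levers of the other valves, leave the other lids shut, and leave everything else standing where it is.

Things in the scene. Friction and masses are not known exactly. Their poses are not given: they have to be found in the camera images.
- station_a: THE STATION TO WORK ON: the one whose clear fruit chamber has its lid open at the start (an apple inside), at any of the four places of the row. Origin on its valve's turning axis, 12 mm above the table. +x points from valve to chamber (away from the robot), +y left along the row, z up. Stations are alike, 90 mm apart. Header pipe (19 mm thick) at x=-46, z=48 mm; chamber x 65 to 153 mm, 82 wide.
- stem_a (a point): on the turning axis of station A's valve, at mid-height of its lever's grip (99 mm above the table). The grip is a light grey sleeve 16 mm wide and 10 mm thick (94 to 104 mm above the table), 20 to 70 mm from the axis; clear of the valve bodies and chambers there is free space under it down to 75 mm above the table. Shut, its tip is 11 mm short of the next valve's hub.
- valve_a (a joint): angle of station A's lever, rad: 0 = shut (lever along the row, pointing to station +y), 1.571 = fully open at its stop (lever in line with its pipe, pointing to station -x, towards the robot). It turns counter-clockwise seen from above, takes about 0.3 N m (5 N at 60 mm), and stays where it is left.
- lid_a (a joint): angle of station A's lid, rad: 0 = shut flat on the rim, 1.57 = upright, more = leaning towards the robot. Stiff hinge: the lid stays where it is left and takes about 0.11 N m (2 N at 60 mm) to turn, besides its weight (about 0.11 kg). Aluminium frame 9 mm thick with a clear pane, 90 mm from hinge to edge, then an 11 mm steel tab; 82 mm wide.
- lid_hinge_a (a point): middle of station A's lid hinge line, which runs along station y, 64 mm from the valve axis in station +x, 108.5 mm above the table, at mid-thickness of the lid. When shut the frame's top is 113 mm and the pane's top 112 mm above the table.
- lid_edge_a (a point): middle of station A's lid edge, 90 mm from the hinge line, at mid-thickness
- station_b: station B, a loaded station in use: lid shut, lever open (in line with its pipe). Same shape, sizes and frame as station A. To be left as it is.
- valve_b (a joint): lever angle of station B, as for station A; about 1.57 and must stay so
- lever_tip_b (a point): end of station B's lever, 70 mm from its turning axis, at mid-thickness
- lid_b (a joint): lid angle of station B; 0 (shut) and must stay so
- station_c: station C, a loaded station in use: lid shut, lever open; a small sample pot stands on its lid. Same shape, sizes and frame as station A. To be left as it is.
- valve_c (a joint): lever angle of station C, as for station A; about 1.57 and must stay so
- lever_tip_c (a point): end of station C's lever, 70 mm from its turning axis, at mid-thickness
- lid_c (a joint): lid angle of station C; 0 (shut) and must stay so
- station_d: station D, the empty station: no apple, lid shut, lever shut (along the row). Same shape, sizes and frame as station A. To be left as it is.
- valve_d (a joint): lever angle of station D, as for station A; about 0 and must stay so
- lever_tip_d (a point): end of station D's lever, 70 mm from its turning axis, at mid-thickness
- lid_d (a joint): lid angle of station D; 0 (shut) and must stay so
- wash_bottle: bystander, translucent wash bottle with a bent spout, 70 mm wide, 180 mm tall, left of the gas bench; origin under its centre
- beaker: bystander, glass beaker 70 mm wide, 90 mm tall, right of the gas bench; origin under its centre
- apple_red: bystander, red apple 72 mm wide, 72 mm tall with its stalk, on the table at the near right of the gas bench; origin under it
- apple_yellow: bystander, yellow apple 68 mm wide, 68 mm tall with its stalk, at the near left of the gas bench; origin under it
- refractometer: bystander, white hand-held meter 110 x 56 x 28 mm lying on the left end of the gas bench's base plate; origin under its centre
- sample_pot: bystander, small lidded white pot 37 mm wide, 44 mm tall, standing on station C's lid (foot 113 mm above the table); origin under it

How it is judged:
On the way, in this order (a step that is already met when the one before it is completed fails the run):
1. the open chamber's lid is shut (within 0.05 rad) (value of joint lid_a below 0.05 rad), for 0.2 s.
2. that chamber's valve is fully open (lever at least 1.46 of 1.571 rad) (value of joint valve_a above 1.46 rad and value of joint lid_a below 0.05 rad), for 0.2 s.
At the end, for the whole second after the job is handed in: Station A's lid is shut (within 0.05 rad, 4.5 mm at its edge) and its lever is fully open, within 0.11 rad of its stop, and at rest; the other lids are shut (within 0.05 rad), the levers of B and C still open (above 1.45 rad) and that of D still shut (below 0.13 rad); all bystanders stand upright (all of step 2 and value of joint each of lid_b, lid_c, lid_d below 0.05 rad and value of joint each of valve_b, valve_c above 1.45 rad and value of joint valve_d below 0.13 rad and velocity of joint valve_a below 0.05 rad/s and angle between each of wash_bottle, beaker, apple_red, apple_yellow, refractometer, sample_pot's own z axis and vertical below 0.3 rad); the robot touches nothing.
It fails at once if the lever of a neighbouring valve is touched (over 1 N) (contact force between any of valve_b, valve_c, valve_d and anything else above 1 N).
It fails at once if the lever of a neighbouring valve is turned (its tip moves 6 mm) (distance of any of lever_tip_b, lever_tip_c, lever_tip_d from where it was at the start of the episode above 0.006 m).
It fails at once if gas is turned on while the chamber stands open (lever past 0.5 rad with the lid up more than 0.15 rad) (value of joint valve_a above 0.5 rad and value of joint lid_a above 0.15 rad).
It fails at once if the lid of another chamber is lifted (value of joint any of lid_b, lid_c, lid_d above 0.1 rad).
It fails at once if a thing standing about is shifted by more than 25 mm or knocked over (distance of any of wash_bottle, beaker, apple_red, apple_yellow, refractometer, sample_pot from where it was at the start of the episode above 0.025 m or angle between any of wash_bottle, beaker, apple_red, apple_yellow, refractometer, sample_pot's own z axis and vertical above 0.5 rad).
It also fails if it takes over 51 s, if anything falls off the work surface, if the arm or the gripper's body presses on something with over 40 N, if the wrist force passes 120 N, or if a joint passes its speed limit or range.

## Working session

There is one attempt and no reset: what is moved stays moved. The work goes in short steps, Python scripts to look and compute and a shell command to move; the robot and the scene stay as the last step left them, time stands still between calls to the robot, and variables do not carry over. Pictures are saved under pics/ and viewed, and the job is handed in when it is done.

```bash
ls; mkdir -p pics; python3 - <<'E'
from station import ctrl, imaging
import cv2
print(ctrl.get_obs(), ctrl.finger_overhang)
for n in("side","top"):
    c=imaging.camera(n); cv2.imwrite(f"pics/{n}0.png",c["image"][:,:,::-1]); print(n,c["mtx"],c["k1"],c["rvec"],c["tvec"])
E
```

```text
pics
{'time_s': 0.0, 'qpos': array([ 1.09042262e+00,  3.00459838e-01,  1.52158704e+00,  3.61988194e-05,
        1.32071372e+00, -6.65798050e-02]), 'joint_vel': array([ 0.00127657, -0.00013518, -0.00025311, -0.00164649,  0.00095341,
       -0.00021109]), 'tau': array([ 1.38029940e-03, -5.31812704e+01, -3.52744746e+01,  7.08764512e-02,
        2.43641669e-02, -1.14293443e-04]), 'ee_pos': array([0.22106216, 0.50344858, 0.30208993]), 'eef_rot': array([-3.14042963e+00, -1.12688708e-04,  2.72778970e+00]), 'force': array([-0.49335004, -0.66718771, -0.67556352]), 'moment': array([ 0.01565606, -0.05478964, -0.00619371]), 'grip_width': 0.09361246908957778} 0.0972
side [[471.03103548   0.         309.06317172]
 [  0.         471.03103548 240.19272232]
 [  0.           0.           1.        ]] -0.03121420665496088 [ 0.12533591 -2.72637227  1.47429075] [0.47736028 0.08700553 1.24396911]
top [[489.85366141   0.         328.69636896]
 [  0.         489.85366141 234.78789813]
 [  0.           0.           1.        ]] -0.033622428763937104 [ 2.19511284 -2.13561204  0.12746596] [-0.02102919  0.50937385  1.38458613]
```

View pics/side0.png

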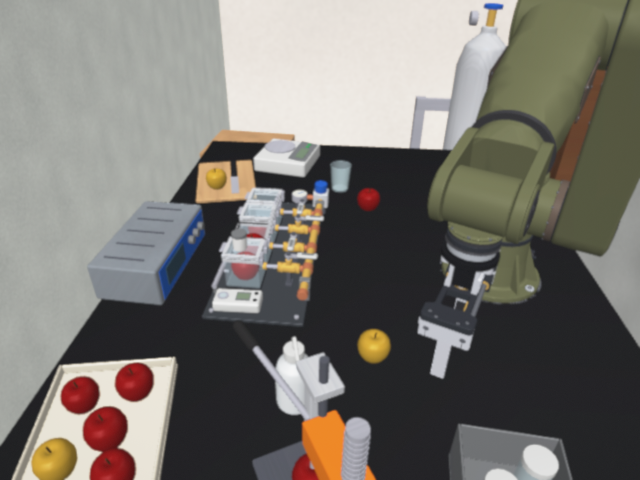

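View pics/top0.png

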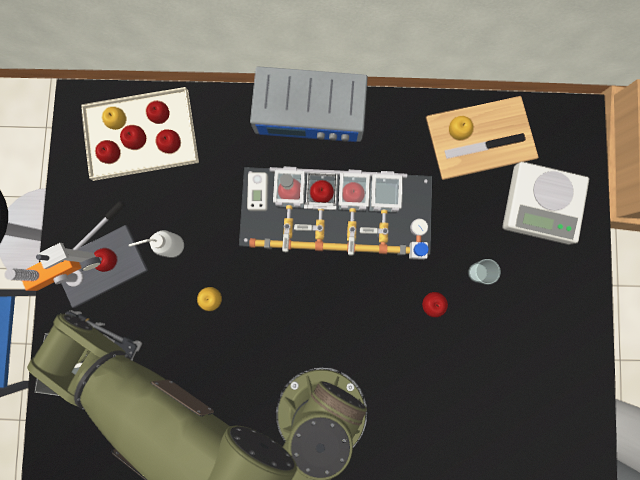

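The top view shows the bench with chambers at columns 290, 322, 353 and 387. The second one, at (322,191), looks open, so I'll zoom in to check.

```bash
python3 - <<'E'
import cv2
a=cv2.imread("pics/top0.png")[155:265,230:440]; cv2.imwrite("pics/top0z.png",cv2.resize(a,None,fx=3.8,fy=3.8,interpolation=cv2.INTER_CUBIC))
a=cv2.imread("pics/side0.png")[175:330,195:345]; cv2.imwrite("pics/side0z.png",cv2.resize(a,None,fx=3.8,fy=3.8,interpolation=cv2.INTER_CUBIC))
E
```

```text
(no output)
```

View pics/top0z.png

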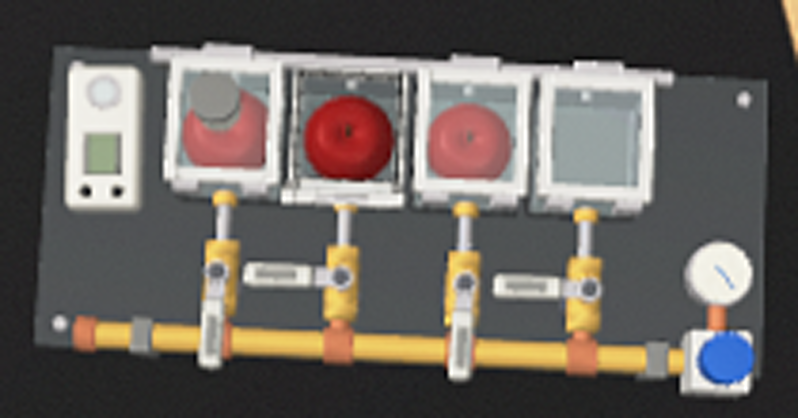

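View pics/side0z.png

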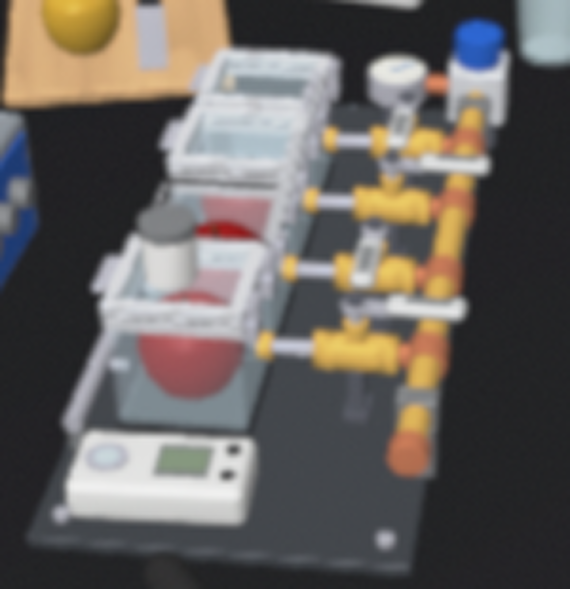

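```bash
cat > h.py <<'E'
import numpy as np, cv2
from station import ctrl, imaging
C={"side":(np.array([[471.03103548,0,309.06317172],[0,471.03103548,240.19272232],[0,0,1]]),-0.03121420665496088,np.array([0.12533591,-2.72637227,1.47429075]),np.array([0.47736028,0.08700553,1.24396911])),
"top":(np.array([[489.85366141,0,328.69636896],[0,489.85366141,234.78789813],[0,0,1]]),-0.033622428763937104,np.array([2.19511284,-2.13561204,0.12746596]),np.array([-0.02102919,0.50937385,1.38458613]))}
def D(k): return np.array([k,0,0,0,0.])
def ray(n,uv):
    K,k,r,t=C[n]; p=cv2.undistortPoints(np.array([[uv]],float),K,D(k))[0,0]
    R=cv2.Rodrigues(r)[0]; return -R.T@t, R.T@np.array([p[0],p[1],1])
def onz(n,uv,z):
    o,d=ray(n,uv); return o+d*(z-o[2])/d[2]
def proj(n,P):
    K,k,r,t=C[n]; return cv2.projectPoints(np.array(P,float).reshape(-1,1,3),r,t,K,D(k))[0][:,0]
E
python3 - <<'E'
from h import *
z=lambda u,v:(230+(u-1.5)/3.8,155+(v-1.5)/3.8)
hubs=[z(217,271),z(341,277),z(465,283),z(590,289)]
P=[onz("top",h,0.107) for h in hubs]
for p in P: print(p.round(4))
d=np.diff([p[:2] for p in P],axis=0); print(np.linalg.norm(d,axis=1))
y=P[0][:2]-P[3][:2]; y/=np.linalg.norm(y); x=np.array([y[1],-y[0]]); print("x",x,np.arctan2(x[1],x[0]))
for n,c in(("C lever tip",(208,365)),("B tip",(458,378)),("A tip",(246,273)),("D tip",(496,286)),("A lid strip L",(282,196)),("A lid strip R",(406,200))):
    q=onz("top",z(*c),0.104)[:2]-P[1][:2]; print(n,q@x,q@y, onz("top",z(*c),0.104))
A=np.r_[P[1][:2],0]; X=np.r_[x,0];Y=np.r_[y,0]
pts=[];
im=cv2.imread("pics/side0.png"); 
for a in (0,1.4,1.57,1.75,1.9,2.1):
    e=A+X*(0.064+.09*np.cos(a))+np.array([0,0,.1085+.09*np.sin(a)])
    pp=[e+Y*.041,e-Y*.041]; print(a,"side",proj("side",pp).round(0).tolist(),"top",proj("top",pp).round(0).tolist())
E
python3 - <<'E'
import cv2
a=cv2.imread("pics/side0.png")[180:280,230:340]; cv2.imwrite("pics/side0y.png",cv2.resize(a,None,fx=6,fy=6,interpolation=cv2.INTER_CUBIC))
E
```

```text
[0.5221 0.1084 0.107 ]
[0.5202 0.0193 0.107 ]
[ 0.5183 -0.0699  0.107 ]
[ 0.5165 -0.1598  0.107 ]
[0.08917727 0.08916395 0.08994976]
x [ 0.99978644 -0.02066557] -0.02066704270708654
C lever tip -0.06766009023577295 0.09197891281908235 [0.45444961 0.11264558 0.104     ]
B tip -0.06833144643839212 -0.08721201170515419 [ 0.45007531 -0.0664932   0.104     ]
A tip -3.7154748883995964e-05 0.06850340235103988 [0.52157297 0.08777762 0.104     ]
D tip -0.0007183007295510069 -0.11170133480815485 [ 0.51716793 -0.09237456  0.104     ]
A lid strip L 0.057304025562805665 0.04563268059788167 [0.57842926 0.06372679 0.104     ]
A lid strip R 0.058751563000213496 -0.044098895397204727 [ 0.57802214 -0.02601554  0.104     ]
0 side [[230.0, 237.0], [238.0, 221.0]] top [[307.0, 171.0], [337.0, 173.0]]
1.4 side [[257.0, 208.0], [264.0, 192.0]] top [[304.0, 192.0], [336.0, 193.0]]
1.57 side [[263.0, 208.0], [269.0, 192.0]] top [[304.0, 197.0], [336.0, 199.0]]
1.75 side [[270.0, 209.0], [276.0, 193.0]] top [[304.0, 204.0], [336.0, 205.0]]
1.9 side [[275.0, 210.0], [281.0, 194.0]] top [[304.0, 209.0], [336.0, 210.0]]
2.1 side [[282.0, 213.0], [287.0, 197.0]] top [[303.0, 216.0], [335.0, 217.0]]
```

View pics/side0y.png

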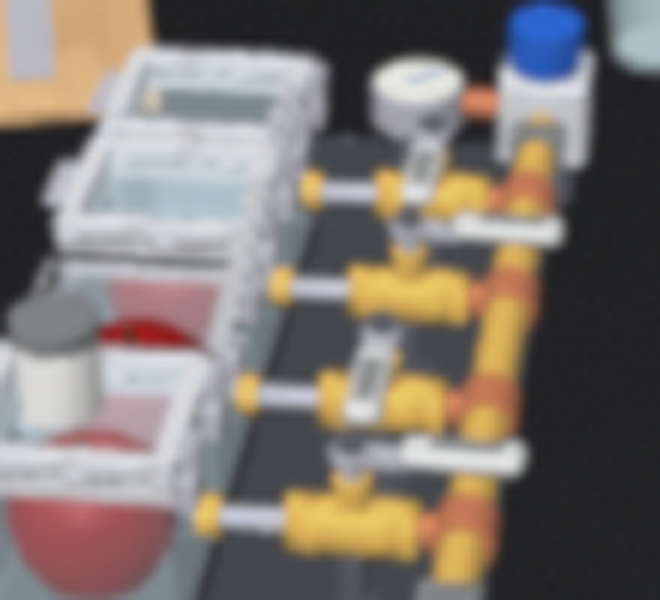

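```bash
python3 - <<'E'
from h import *
A=np.array([.5202,.0193,0]);X=np.array([.99979,-.02067,0]);Y=np.array([.02067,.99979,0])
for n in("side","top"): print(n,ray(n,(320,240))[0].round(3))
for a in (0,1.57,1.75,1.9,2.1):
  for r in (0,.09,.101):
    e=A+X*(0.064+r*np.cos(a))+np.array([0,0,.1085+r*np.sin(a)])
    pp=[e+Y*.041,e-Y*.041]; s=proj("side",pp);t=proj("top",pp)
    print(a,r,"sideY",((s-[230,180])*6).round(0).tolist(),"top z",((t-[230,155])*3.8).round(0).tolist())
a=cv2.imread("pics/top0.png")[175:230,295:350]; cv2.imwrite("pics/top0y.png",cv2.resize(a,None,fx=10,fy=10,interpolation=cv2.INTER_CUBIC))
E
```

```text
side [0.389 1.032 0.752]
top [ 0.351 -0.002  1.433]
0 0 sideY [[210.0, 356.0], [245.0, 255.0]] top z [[287.0, 185.0], [401.0, 190.0]]
0 0.09 sideY [[-1.0, 342.0], [45.0, 243.0]] top z [[294.0, 63.0], [406.0, 68.0]]
0 0.101 sideY [[-26.0, 341.0], [21.0, 242.0]] top z [[295.0, 48.0], [407.0, 53.0]]
1.57 0 sideY [[210.0, 356.0], [245.0, 255.0]] top z [[287.0, 185.0], [401.0, 190.0]]
1.57 0.09 sideY [[199.0, 167.0], [236.0, 73.0]] top z [[282.0, 161.0], [403.0, 167.0]]
1.57 0.101 sideY [[198.0, 143.0], [235.0, 50.0]] top z [[281.0, 158.0], [404.0, 164.0]]
1.75 0 sideY [[210.0, 356.0], [245.0, 255.0]] top z [[287.0, 185.0], [401.0, 190.0]]
1.75 0.09 sideY [[239.0, 173.0], [274.0, 78.0]] top z [[281.0, 185.0], [402.0, 191.0]]
1.75 0.101 sideY [[243.0, 149.0], [278.0, 56.0]] top z [[280.0, 185.0], [402.0, 191.0]]
1.9 0 sideY [[210.0, 356.0], [245.0, 255.0]] top z [[287.0, 185.0], [401.0, 190.0]]
1.9 0.09 sideY [[272.0, 182.0], [305.0, 87.0]] top z [[280.0, 205.0], [401.0, 211.0]]
1.9 0.101 sideY [[280.0, 160.0], [312.0, 66.0]] top z [[279.0, 208.0], [401.0, 213.0]]
2.1 0 sideY [[210.0, 356.0], [245.0, 255.0]] top z [[287.0, 185.0], [401.0, 190.0]]
2.1 0.09 sideY [[313.0, 201.0], [343.0, 105.0]] top z [[279.0, 231.0], [400.0, 236.0]]
2.1 0.101 sideY [[326.0, 181.0], [356.0, 86.0]] top z [[278.0, 237.0], [400.0, 242.0]]
```

View pics/top0y.png

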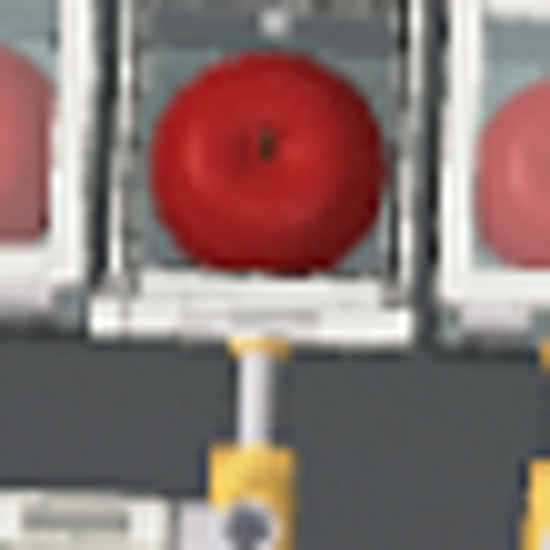

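The top view confirms that station A is second from the left, with its axis at about (0.520, 0.019). Its lid stands just past upright (≈1.8 rad, lid strip at top pixels (304-336, 203-209)). Next I'll turn the tool to the row's axes, close the gripper and raise it.

```bash
python3 -m pendant '[[0,0,-0.2,0,0,-0.19,1],[0,0,-0.2,0,0,-0.19,1],[0,0,-0.2,0,0,-0.19,1],[0,0,-0.1,0,0,-0.18,1],[0,0,0,0,0,0,1],[0,0,0,0,0,0,1]]' 20
```

```text
time_s: 0.6
ee_pos: [0.2211, 0.5035, 0.3861]
eef_rot: [-3.141, -0.0, 3.118]
force: [-0.2, 0.0, -0.6]
grip_width: 0.0577
```

```bash
python3 -m pendant '[[-0.16,-0.25,0,0,0,0,1],[-0.16,-0.25,0,0,0,0,1],[-0.16,-0.25,0,0,0,0,1],[-0.16,-0.25,0,0,0,0,1],[-0.16,-0.25,0,0,0,0,1],[-0.16,-0.25,0,0,0,0,1],[-0.16,-0.25,0,0,0,0,1],[-0.16,-0.25,0,0,0,0,1]]'; python3 -m pendant '[[-0.16,-0.25,0,0,0,0,1],[-0.16,-0.25,0,0,0,0,1],[-0.16,-0.25,0,0,0,0,1],[-0.16,-0.25,0,0,0,0,1],[-0.16,-0.25,0,0,0,0,1],[-0.16,-0.25,0,0,0,0,1],[0,0,0,0,0,0,1],[0,0,0,0,0,0,1]]'
```

```text
time_s: 1.27
ee_pos: [0.37, 0.2587, 0.3851]
eef_rot: [-3.14, -0.002, 3.117]
force: [1.8, 0.3, -0.1]
grip_width: 0.0046
time_s: 1.93
ee_pos: [0.4813, 0.0768, 0.3848]
eef_rot: [-3.141, -0.003, 3.115]
force: [-0.2, 1.0, 0.5]
grip_width: 0.0003
```

```bash
python3 -m pendant '[[-0.1,-0.24,0,0,0,0,1],[-0.1,-0.24,0,0,0,0,1],[0,0,0.2,0,0,0,1],[0,0,0.2,0,0,0,1],[0,0,0.2,0,0,0,1],[0,0,0.2,0,0,0,1],[0,0,0.2,0,0,0,1],[0,0,0,0,0,0,1],[0,0,0,0,0,0,1]]'
python3 - <<'E'
from h import *
for n in("side","top"):
    c=imaging.camera(n)["image"][:,:,::-1]; 
    a=c[130:300,200:350] if n=="side" else c[140:260,240:400]
    cv2.imwrite(f"pics/{n}1.png",cv2.resize(a,None,fx=3.5 if n=="side" else 5,fy=3.5 if n=="side" else 5,interpolation=cv2.INTER_CUBIC))
E
```

```text
time_s: 2.68
ee_pos: [0.5032, 0.0208, 0.2661]
eef_rot: [3.141, -0.003, 3.12]
force: [0.6, -1.1, -0.3]
grip_width: 0.0003
```

View pics/side1.png

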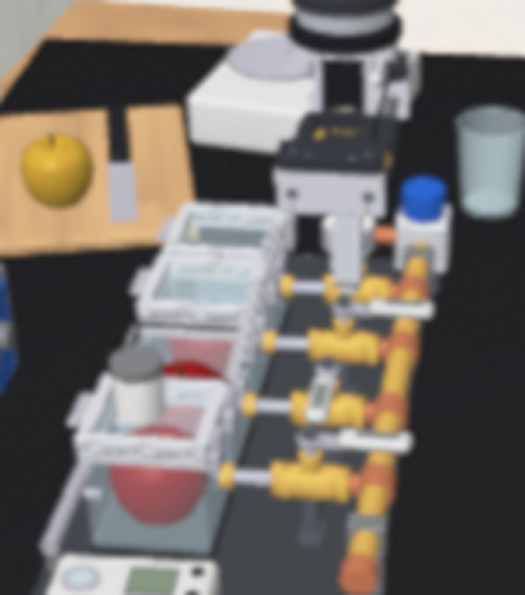

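View pics/top1.png

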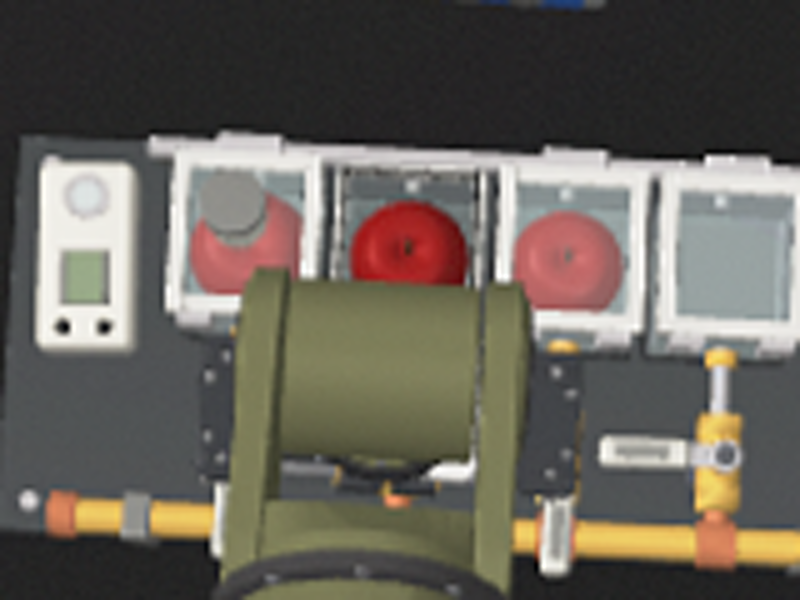

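The side view shows the finger at zoom pixel (345,290), clear on the robot side of the lid, with no lever touched. Now I'll push the lid over.

```bash
python3 -m pendant '[[-0.1,0,0,0,0,0,1],[-0.1,0,0,0,0,0,1],[-0.1,0,0,0,0,0,1],[-0.1,0,0,0,0,0,1],[-0.1,0,0,0,0,0,1]]';python3 -m pendant '[[-0.1,0,0,0,0,0,1],[-0.1,0,0,0,0,0,1],[-0.1,0,0,0,0,0,1],[-0.1,0,0,0,0,0,1],[-0.1,0,0,0,0,0,1],[0,0,0,0,0,0,1]]'
```

```text
time_s: 3.2
ee_pos: [0.5645, 0.0189, 0.2685]
eef_rot: [3.142, 0.002, 3.12]
force: [-2.1, 0.5, 2.1]
grip_width: 0.0005
time_s: 3.7
ee_pos: [0.6249, 0.0176, 0.2677]
eef_rot: [-3.142, 0.002, 3.12]
force: [-0.8, -0.9, 0.2]
grip_width: 0.0004
```

```bash
python3 -m pendant '[[-0.05,0,0.05,0,0,0,1],[-0.05,0,0.05,0,0,0,1],[-0.05,0,0.05,0,0,0,1],[-0.05,0,0.05,0,0,0,1],[-0.05,0,0.05,0,0,0,1],[-0.05,0,0.05,0,0,0,1],[-0.05,0,0.05,0,0,0,1],[0,0,0.05,0,0,0,1],[0,0,0,0,0,0,1]]'
python3 - <<'E'
from h import *
c=imaging.camera("side")["image"][:,:,::-1]; a=c[130:300,200:350]
cv2.imwrite(f"pics/side2.png",cv2.resize(a,None,fx=3.5,fy=3.5,interpolation=cv2.INTER_CUBIC))
E
```

```text
time_s: 4.45
ee_pos: [0.6658, 0.0165, 0.2171]
eef_rot: [-3.142, -0.001, 3.12]
force: [-0.2, -0.3, -0.1]
grip_width: 0.0004
```

View pics/side2.png

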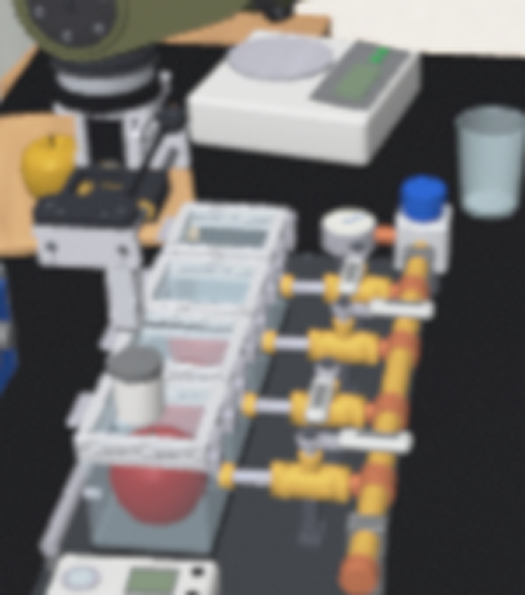

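The side view shows the lid down under the finger, with the finger at zoom (120,300), nearly flat. I'll press it shut.

```bash
python3 -m pendant '[[0,0,0.02,0,0,0,1],[0,0,0.02,0,0,0,1],[0,0,0.015,0,0,0,1],[0,0,0,0,0,0,1]]'; python3 -m pendant '[[0,0,0.02,0,0,0,1],[0,0,0.015,0,0,0,1],[0,0,0,0,0,0,1],[0,0,0,0,0,0,1],[0,0,0,0,0,0,1]]'
```

```text
time_s: 4.83
ee_pos: [0.6657, 0.0165, 0.2119]
eef_rot: [3.142, -0.0, 3.121]
force: [0.6, 0.6, -0.2]
grip_width: 0.0008
time_s: 5.25
ee_pos: [0.6659, 0.0165, 0.21]
eef_rot: [-3.142, 0.002, 3.121]
force: [-7.4, -0.0, 16.4]
grip_width: 0.0004
```

Contact came at tip height 112.8 mm, so the lid is flat on the rim. I'll back off and check it.

```bash
python3 -m pendant '[[0,0,-0.1,0,0,0,1],[0,0,-0.2,0,0,0,1],[0,0,-0.2,0,0,0,1],[0.2,0.08,0,0,0,0,1],[0.2,0.08,0,0,0,0,1],[0.2,0.08,0,0,0,0,1],[0.2,0.08,0,0,0,0,1],[0.17,0.1,0,0,0,0,1],[0,0,0,0,0,0,1],[0,0,0,0,0,0,1]]'
python3 - <<'E'
from h import *
for n in("side","top"):
    c=imaging.camera(n)["image"][:,:,::-1]; 
    a=c[130:300,200:350] if n=="side" else c[140:260,240:400]
    cv2.imwrite(f"pics/{n}3.png",cv2.resize(a,None,fx=3.5 if n=="side" else 5,fy=3.5 if n=="side" else 5,interpolation=cv2.INTER_CUBIC))
E
```

```text
time_s: 6.08
ee_pos: [0.5501, 0.0698, 0.2687]
eef_rot: [3.142, 0.001, 3.121]
force: [0.2, 0.0, 0.8]
grip_width: 0.0002
```

View pics/side3.png

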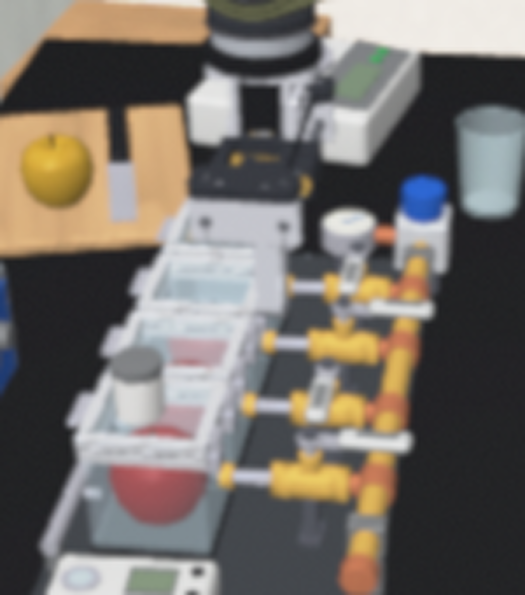

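View pics/top3.png

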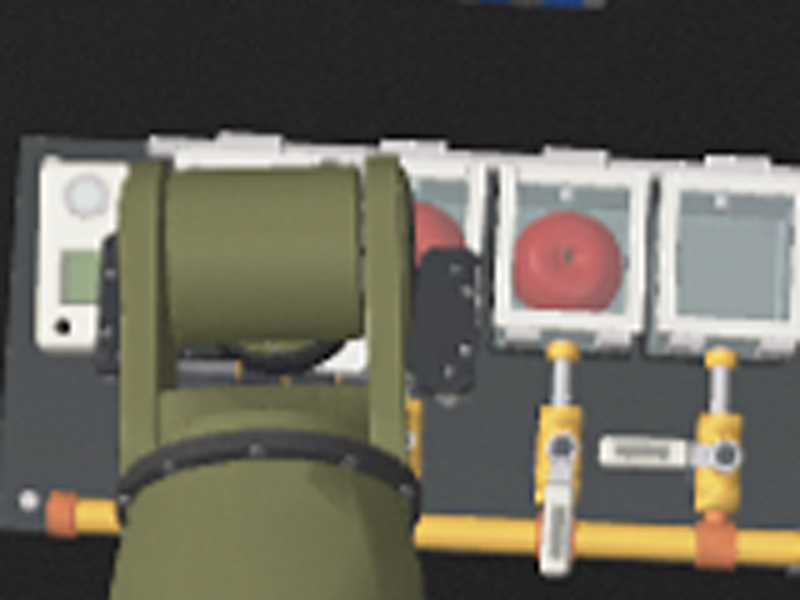

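The top view shows lid A shut, with its tab at (412,147) in line with the others. I'll lower the finger behind the lever, between it and the chamber.

```bash
python3 -m pendant '[[0,0,0.15,0,0,0,1],[0,0,0.15,0,0,0,1],[0,0,0.15,0,0,0,1],[0,0,0.15,0,0,0,1],[0,0,0.12,0,0,0,1],[0,0,0,0,0,0,1],[0,0,0,0,0,0,1]]'
python3 - <<'E'
from h import *
c=imaging.camera("side")["image"][:,:,::-1]; a=c[130:300,200:350]
cv2.imwrite(f"pics/side4.png",cv2.resize(a,None,fx=3.5,fy=3.5,interpolation=cv2.INTER_CUBIC))
E
```

```text
time_s: 6.77
ee_pos: [0.5509, 0.0689, 0.1811]
eef_rot: [-3.141, -0.001, 3.12]
force: [0.2, -0.3, -0.2]
grip_width: 0.0005
```

View pics/side4.png

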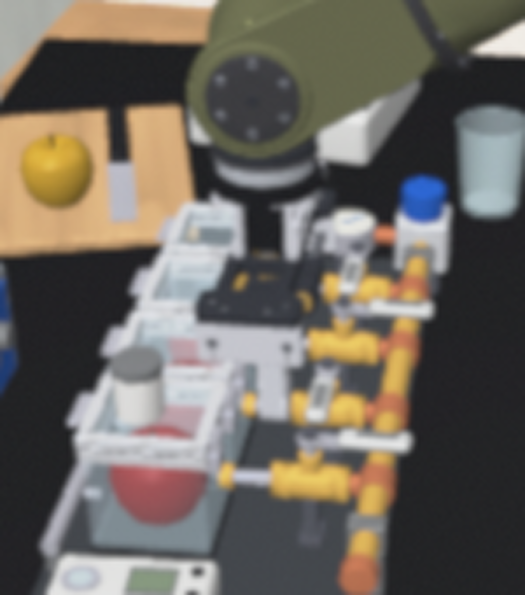

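The side view shows the finger at zoom (270,385), between the lever (322,395) and the chamber, touching nothing. Now I'll sweep the lever along its arc, first half.

```bash
python3 -m pendant '[[0.06,0.01,0,0,0,0,1],[0.06,0.01,0,0,0,0,1],[0.046,0.012,0,0,0,0,1],[0.046,0.012,0,0,0,0,1],[0.052,0.002,0,0,0,0,1],[0.052,0.002,0,0,0,0,1],[0.055,-0.012,0,0,0,0,1],[0.055,-0.012,0,0,0,0,1],[0,0,0,0,0,0,1]]'
python3 - <<'E'
from h import *
c=imaging.camera("side")["image"][:,:,::-1]; a=c[130:300,200:350]
cv2.imwrite(f"pics/side5.png",cv2.resize(a,None,fx=3.5,fy=3.5,interpolation=cv2.INTER_CUBIC))
p=ctrl.get_obs()["ee_pos"]-[.5202,.0193,0]; print(p@[.99979,-.02067,0],p@[.02067,.99979,0])
E
```

```text
time_s: 7.57
ee_pos: [0.4991, 0.0734, 0.1828]
eef_rot: [3.141, 0.004, 3.121]
force: [2.3, 0.1, 0.8]
grip_width: 0.0001
-0.02208710432499687 0.05369599104602968
```

View pics/side5.png

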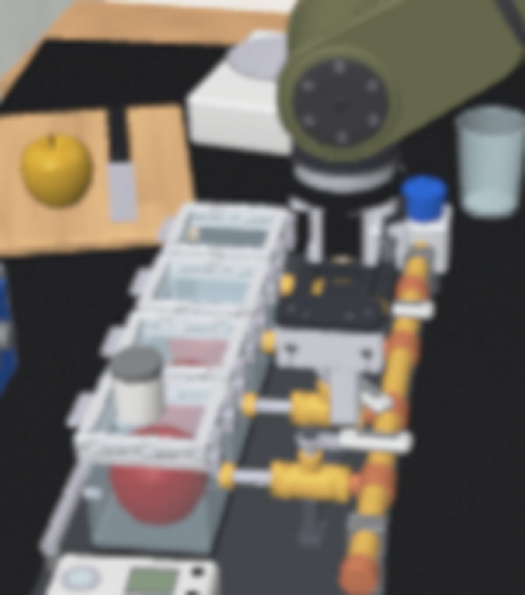

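The side view shows the lever part-way round, its tip at zoom (378,402), moving ahead of the finger. C's lever is untouched at (375,440). I'll finish the arc.

```bash
python3 -m pendant '[[0.05,-0.033,0,0,0,0,1],[0.05,-0.033,0,0,0,0,1],[0.045,-0.045,0,0,0,0,1],[0.045,-0.045,0,0,0,0,1],[0.03,-0.06,0,0,0,0,1],[0.03,-0.06,0,0,0,0,1],[0,-0.02,0,0,0,0,1],[0,0,0,0,0,0,1]]'
python3 - <<'E'
from h import *
p=ctrl.get_obs()["ee_pos"]-[.5202,.0193,0]; print(p@[.99979,-.02067,0],p@[.02067,.99979,0])
E
```

```text
time_s: 8.28
ee_pos: [0.4687, 0.0399, 0.1822]
eef_rot: [3.137, 0.002, 3.12]
force: [2.4, 17.9, 2.6]
grip_width: 0.0007
-0.051959551494319946 0.01951348716293037
```

The force rose to 18 N sideways, so the lever is at its stop. I'll back off and lift clear.

```bash
python3 -m pendant '[[0,0.06,0,0,0,0,1],[0,0.06,0,0,0,0,1],[0,0,-0.2,0,0,0,1],[0,0,-0.3,0,0,0,1],[0,0,-0.3,0,0,0,1],[0,0,-0.3,0,0,0,1],[0,0,-0.3,0,0,0,1],[0.3,0,0,0,0,0,1],[0.3,0,0,0,0,0,1],[0.3,0,0,0,0,0,1]]';python3 -m pendant '[[0.1,0.25,0,0,0,0,1],[0.1,0.25,0,0,0,0,1],[0.1,0.25,0,0,0,0,1],[0,0.25,0,0,0,0,1],[0,0.25,0,0,0,0,1],[0,0.25,0,0,0,0,1],[0,0.25,0,0,0,0,1],[0,0,0,0,0,0,1],[0,0,0,0,0,0,1]]'
python3 - <<'E'
from h import *
for n in("side","top"):
    c=imaging.camera(n)["image"][:,:,::-1]; cv2.imwrite(f"pics/{n}6f.png",c)
    a=c[130:300,200:350] if n=="side" else c[155:265,230:440]
    cv2.imwrite(f"pics/{n}6.png",cv2.resize(a,None,fx=3.5 if n=="side" else 3.8,fy=3.5 if n=="side" else 3.8,interpolation=cv2.INTER_CUBIC))
E
```

```text
time_s: 9.12
ee_pos: [0.3594, 0.0553, 0.3493]
eef_rot: [-3.141, -0.0, 3.121]
force: [-0.2, -0.2, 0.4]
grip_width: 0.0005
time_s: 9.87
ee_pos: [0.3288, 0.2667, 0.349]
eef_rot: [-3.141, -0.001, 3.123]
force: [-0.7, -0.0, 0.8]
grip_width: 0.0004
```

View pics/side6.png

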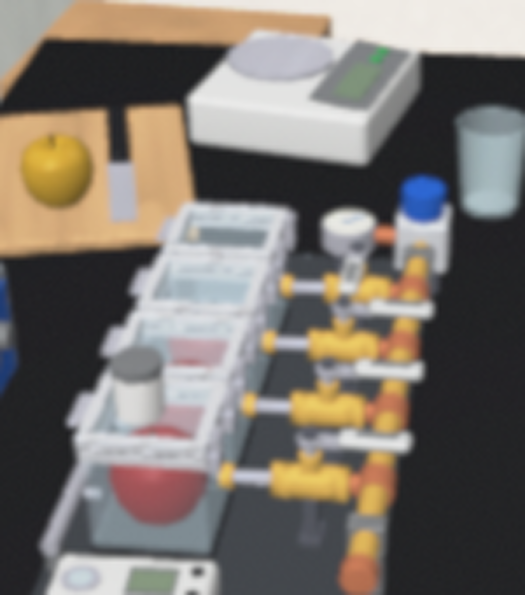

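View pics/top6.png

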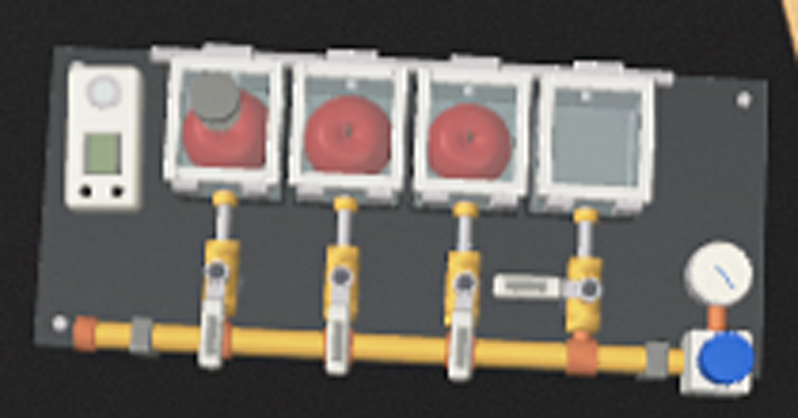

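View pics/top6f.png

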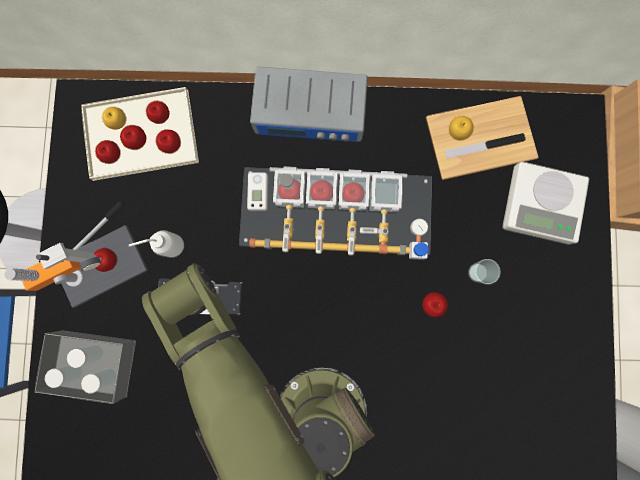

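Both views show lid A flat and lever A (zoom tip (337,373)) parallel to the open levers of B and C. D's lever and the pot haven't moved. The yellow apple is hidden under the raised gripper, whose fingertips are about 250 mm up. Handing in.

```bash
python3 - <<'E'
from station import hand_in
print(hand_in())
E
```

```text
the job is handed in; nothing more can be done
None
```

I shut the lid of station A, the second chamber from the left, and then swung its lever a quarter turn to its stop. I handed the job in at about 10 s of the 51 s; no verdict was reported.

- **Lid:** I pushed it over with the closed fingers and pressed it down with about 16 N. The fingertips stopped 112.8 mm above the table, against the 113 mm expected for a shut lid. The last pictures show it flat and in line with the others.
- **Valve:** The force rose to about 18 N at the end of the swing, which I took as the stop. The last pictures show the lever parallel to the open levers of B and C.
- **Everything else:** The other lids, the levers of B, C and D, and the other visible things look unmoved in the last pictures. The robot was clear, with no contact force.
- **Not checked:** The gripper hid the yellow apple in the last top view, and I did not look for it in the side view. The fingertips were about 250 mm above the table there, and nothing came near the apple.

No check failed or disagreed.

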